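# Catch the tube heater's falling cover and ease it shut

## Robot

A 6-joint arm with a two-finger parallel gripper is mounted at the origin on the work surface. World frame = base frame: x ahead of the robot, y to its left, z up, the work surface at z = 0. Lengths are in m, angles in rad, forces in N, time in s.
With the tool pointing down it reaches from about 0.25 to 0.775 m from the base axis. Payload 4 kg.
Tool frame: the origin (TCP) lies at the very end of the fingers, on their centre line; the grasp point (between the pads) lies 19 mm behind it; z points along the fingers, y is the line along which they close (so a half turn about z gives the same grasp; the last joint's range is limited). The gripper opens to 94 mm and grips with 3 to 60 N. Pads are 16 mm wide; open, the fingers measure 119 mm over their backs; the gripper's body (75 mm by 177 mm) begins 78 mm behind the grasp point.
Start: joints at [1.186, 0.087, 1.371, -0, 1.684, -0.103], TCP at [0.153, 0.528, 0.206] pointing down, gripper open.
Joint ranges: [-3.1, 3.1], [-0.76, 2.03], [0.27, 2.55], [-1.08, 4.22], [0.17, 2.65], [-2.57, 2.57]. Speed limits (rad/s): [2.79, 2.79, 3.14, 3.14, 3.14, 3.14].

## Interface

Orientations are given as [roll, pitch, yaw] about the fixed x, y, z axes, in that order (R = Rz(yaw) Ry(pitch) Rx(roll)).
In Python, from bench import robot, snapshot, finder gives the robot as it stands.
- The arm moves only by the tool drive_tool, never from a script. Its argument "deltas" is text: rows parted by semicolons, each of 7 numbers parted by spaces: the shift along the tool's x, y, z each as a share of 100 mm, from -1 to 1, then the turn, a rotation vector about the tool's x, y, z each as a share of 90 degrees, from -1 to 1, then the finger opening in mm, from 0 to 94. In form: tx ty tz rx ry rz gripper; .... A call has 1 to 5 rows; each row is the pose to reach, as a shift and turn from the pose commanded when the call began, along the tool's axes at that moment; what a row does not reach only later rows make up. A row lasts 1/10 s, in which the tool goes at most 50 mm and 8.59 degrees, less where a joint would pass 70% of its speed; a pose out of reach is approached as far as the arm can. A call with a number of a shift or a turn outside -1 to 1 is refused whole. A call with a gripper value outside its range is refused whole. The fingers move at their own pace and stop on an object; the grip force is fixed at half the most. Time passes only in rows, so rows that repeat a pose let the fingers close. It gives the time, the measured TCP pose, the force, the opening and the grip force at its end, in the units of the state.
- robot.get_obs(): the state, without advancing time (a new reading comes with each control period).
- snapshot(name): name is "scene" or "top"; returns a dict with "img" (400x640x3 uint8, red, green, blue), "fx", "fy", "cx", "cy" (pixels), "D" ([k1, k2, p1, p2, k3] as OpenCV has them; the pictures are not rectified), "T" (4x4, takes a point from camera to world coordinates). Camera axes: x right, y up, looking along -z (the intrinsics and any distortion apply to the point x, -y, -z); pixel columns grow to the right and rows downward; lengths in m; the calibration is good to about 2 mm. A picture is of the moment at which its call begins. There is no depth.
- robot.close_job(): hands the job in; it is judged then, once.
Trained networks look in the newest picture that a camera, given by its name, has taken for a name from the list of things; names that differ only in an ending like _2 or _b are one class to them, and where a whole thing is asked for, a point or a joint stands for the part that bears it (a point fixed in the world has none). Each returns a list of dicts, best first, with "confidence" (0 to 1); they miss things now and then, are a little off and sometimes report something else, mostly with a low value. They report only what shows in the picture. A call takes as long as a camera call.
- finder.look_for(camera, thing): "xy" ([column, row] in pixels, amid what is visible of it).
- finder.masks_of(camera, thing): "region" (400x640 bool, what is visible of it) and "xy" ([column, row] in pixels, amid what is visible of it).
- finder.landmark_of(camera, thing): "xy" ([column, row] in pixels: a listed point, or the origin of a listed thing).
The state is a dict: "time": time; "joint_positions": joint angles; "qvel": joint speeds; "joint_torque": joint torques, N m; "tool_pos": TCP position; "ee_rot": TCP orientation; "wrist_force": force on the tool from outside, world axes, zero at the start; "wrist_torque": the same for the moment, N m; "width": finger opening in m; "finger_force": force on a finger pad.
Only numpy, scipy, OpenCV 4.12 (cv2) and the standard library are available. Lean on these libraries where they do the work, as an engineer would, in place of code of your own. Each camera call takes 0.05 s, during which the arm holds its last target. There are 200 camera calls.

## Task

The blue cover of the white tube heater stands open. With the fingers, and without ever pinching the cover, tip it forward past its balance, catch it on a finger in the upper half of its fall, and lower it on that finger under its orange tab until it is fully shut: it must not drop or slam. Leave the tube rack, the tip box and the amber jar where they stand, and finish clear of everything.

Things in the scene. Friction and masses are not known exactly. Their poses are not given: they have to be found in the camera images.
- heater: White tube heater fixed to the bench, 220 mm deep (its x), 200 mm wide (its y), 100 mm high, with a well of capped tubes that the cover closes. Origin: centre of its underside; x points from its front to the hinge side, z up. The front face is at x = -110 mm; the 50 mm deep flat deck behind the hinge is 100 mm high.
- cover_hinge (a point): The middle of the cover's hinge line, at x = +60 mm, y = 0, z = 101 mm of the heater; the hinge line runs along the heater's y.
- cover (a joint): Angle of the cover: 0 = shut (level), pi/2 = upright, stop at 1.85 (leaning back, away from the heater's front). Starts at 1.62 to 1.76. Hinge friction holds it where it is left within about 0.25 rad of upright; below about 1.3 rad it falls shut, hardly damped, in under a second. Resting on a finger at the tab's edge it weighs about 1 N or less.
- cover_middle (a point): Middle of the cover plate's outer face, 85 mm from the hinge line. The cover is 8 mm thick, 180 mm wide, 170 mm long from the hinge line, about 170 g; outer (upper when shut) side blue, inner side grey. An orange finger tab 90 mm wide, 35 mm long, equally thick, stands out from the middle of its free edge and overhangs the heater's front when shut.
- tab_edge (a point): Middle of the lower (inner) edge of the tab's end, 205 mm from the hinge line; axes: x along the cover from tab to hinge, y along the hinge line, z out of the outer face. With the cover shut it is 101 mm above the bench and 35 mm in front of the heater's front face.
- rack: Loose blue tube rack with orange-capped tubes, 120 x 70 mm, 67 mm high, to one side of the heater; leave alone. Origin: centre of its underside.
- tipbox: Loose pipette-tip box with a pink lid, 122 x 84 mm, 68 mm high, to one side of the heater; leave alone. Origin: centre of its underside.
- reagent: Loose amber glass jar with a blue cap, 60 mm diameter, 110 mm high; leave alone. Origin: centre of its underside.

How it is judged:
On the way, in this order (a step that is already met when the one before it is completed fails the run):
1. the cover, tipped past its balance, rests on a finger in the upper half of its fall (between 1.15 and 0.7 rad), no longer falling (value of joint cover between 0.7 and 1.15 rad and velocity of joint cover above -0.8 rad/s and contact force between the fingers and cover above 0.1 N), for 0.2 s.
2. the cover is still carried on a finger when nearly shut (between 0.2 and 0.03 rad) (value of joint cover between 0.03 and 0.2 rad and velocity of joint cover above -0.8 rad/s and contact force between the fingers and cover above 0.1 N), for 0.1 s.
At the end, for the whole second after the job is handed in: The cover is fully shut (under 0.025 rad, its tab within 5 mm of its seat) and at rest, and the rack, the tip box and the jar stand upright within 15 mm of where they were (value of joint cover below 0.025 rad and velocity of joint cover between -0.05 and 0.05 rad/s and distance of each of rack, tipbox, reagent from where it was at the start of the episode below 0.015 m and angle between each of rack, tipbox, reagent's own z axis and vertical below 0.1 rad); the robot touches nothing.
It fails at once if the cover drops or slams: it closes faster than 1.2 rad/s (0.25 m/s at the tab) in the last 0.25 rad (value of joint cover below 0.25 rad and velocity of joint cover below -1.2 rad/s).
It fails at once if the cover is pinched: pressed by the fingers on its outer and its under side at once, over 2.5 N each ((contact force between the fingers and cover_c0 above 2.5 N or contact force between the fingers and cover_c1 above 2.5 N) and (contact force between the fingers and cover_c2 above 2.5 N or contact force between the fingers and cover_c3 above 2.5 N)).
It fails at once if the cover is pressed hard (over 25 N) (contact force between the fingers and cover above 25 N).
It fails at once if the tube rack, the tip box or the amber jar is pushed, lifted or tipped (distance of any of rack, tipbox, reagent from where it was at the start of the episode above 0.015 m or angle between any of rack, tipbox, reagent's own z axis and vertical above 0.15 rad).
It also fails if it takes over 50 s, if anything falls off the work surface, if the arm or the gripper's body presses on something with over 40 N, if the wrist force passes 120 N, or if a joint passes its speed limit or range.

## Working session

There is one attempt and no reset: what is moved stays moved. The work goes in short steps, Python scripts to look and compute and a tool call to move; the robot and the scene stay as the last step left them, time stands still between calls to the robot, and variables do not carry over. Pictures are saved under pics/ and viewed, at most 11 in all, crops included, and the job is handed in when it is done.

Besides the shell and the picture viewer there is one more tool, called after "Call:" as name(argument=value, ...) on one line, values as JSON. drive_tool: Moves the arm, as the interface text tells. Shift numbers are shares of 100 mm and turn numbers shares of 90 degrees, none past 1 either way. Its arguments: {"type":"object","properties":{"deltas":{"type":"string"}},"required":["deltas"]}

```bash
mkdir -p pics; ls; cat > h.py <<'E'
import numpy as np, cv2
from bench import robot, snapshot, finder
def proj(s,P):
    T=np.linalg.inv(s["T"]);P=np.atleast_2d(P);c=P@T[:3,:3].T+T[:3,3]
    c=c*[1,-1,-1];K=np.array([[s["fx"],0,s["cx"]],[0,s["fy"],s["cy"]],[0,0,1.]])
    return cv2.projectPoints(c,np.zeros(3),np.zeros(3),K,np.array(s["D"],float))[0][:,0]
def ray(s,uv):
    K=np.array([[s["fx"],0,s["cx"]],[0,s["fy"],s["cy"]],[0,0,1.]])
    u=cv2.undistortPoints(np.array([[uv]],float),K,np.array(s["D"],float))[0,0]
    d=s["T"][:3,:3]@np.array([u[0],-u[1],-1]);return s["T"][:3,3],d/np.linalg.norm(d)
E
python3 - <<'E'
from h import *
S={}
for n in("scene","top"):
    S[n]=s=snapshot(n);cv2.imwrite(f"pics/{n}0.png",s["img"][:,:,::-1]);print(n,s["T"][:3,3].round(3))
for t in("heater","cover_hinge","cover_middle","tab_edge","rack","tipbox","reagent"):
    R=[]
    for n in S:
        f=finder.landmark_of(n,t)[:1]
        for x in f:
            print(t,n,np.round(x["xy"],1),round(x["confidence"],2));R.append(ray(S[n],x["xy"]))
    if len(R)==2:
        A=sum(np.eye(3)-np.outer(d,d) for o,d in R);b=sum((np.eye(3)-np.outer(d,d))@o for o,d in R)
        p=np.linalg.solve(A,b);print("   ",p.round(4),[round(float(np.linalg.norm(np.cross(p-o,d))),4) for o,d in R])
E
```

```text
pics
scene [1.028 0.189 0.804]
top [0.53  0.048 1.147]
heater scene [295.3 223.4] 0.88
heater top [331.8 191.2] 0.72
    [ 0.6349 -0.0166  0.0107] [0.0014, 0.0014]
cover_hinge scene [274.1 222. ] 0.91
cover_hinge top [340.  158.8] 0.57
    [ 0.6956 -0.0275  0.1086] [0.0023, 0.0023]
cover_middle scene [262.9 212.7] 0.97
cover_middle top [414.9 188.8] 0.19
    [ 0.635  -0.1563 -0.0066] [0.0557, 0.0557]
tab_edge scene [240.8 183.7] 0.61
tab_edge top [358.9 113.3] 0.82
    [ 0.7468 -0.0431  0.2943] [0.0003, 0.0003]
rack scene [411.7 256.2] 0.95
rack top [221.  197.9] 0.88
    [0.6117 0.2343 0.0115] [0.0044, 0.0044]
tipbox scene [241.6 160. ] 0.66
tipbox top [410.9 243.8] 0.98
    [ 0.5195 -0.2071 -0.0062] [0.0025, 0.0025]
reagent scene [212.8 201.3] 0.95
reagent top [416.3 188.2] 0.73
    [ 0.6486 -0.2137 -0.0038] [0.0011, 0.0011]
```

View pics/scene0.png

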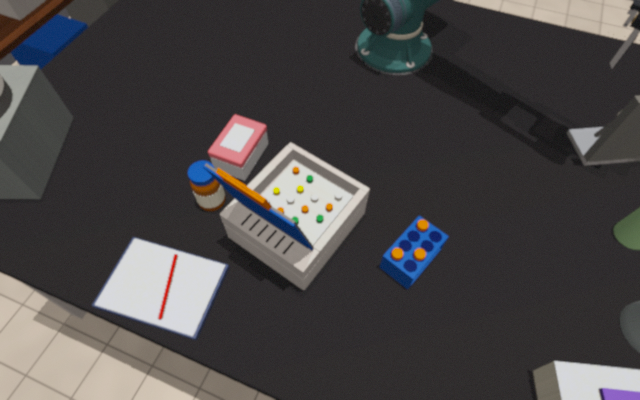

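View pics/top0.png

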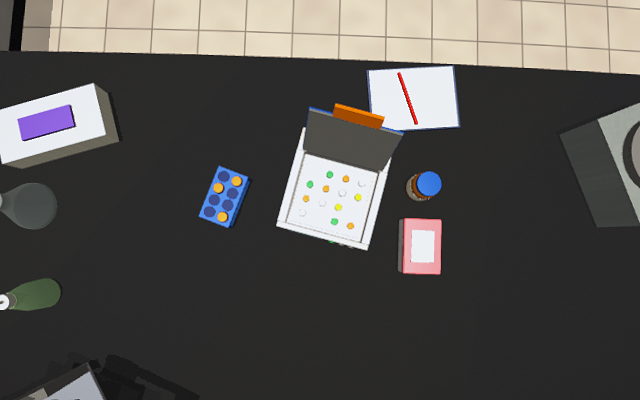

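The heater is yawed about -13° with its front towards the robot. In the top view its front rim corners are near (277,226) and (369,249). The tab is at (336,104)–(384,117), leaning back. The rack is to the left, with the jar and tip box to the right. Next I fit the heater pose and cover angle.

```bash
cat > fit.py <<'E'
from h import *
from scipy.optimize import least_squares
def W(p,q):
    c,s=np.cos(p[2]),np.sin(p[2]);q=np.atleast_2d(q);return np.c_[p[0]+c*q[:,0]-s*q[:,1],p[1]+s*q[:,0]+c*q[:,1],q[:,2]]
def cov(a,l,y,n): # along, lateral, normal(outer); inner face through hinge
    return [.06-l*np.cos(a)+n*np.sin(a),y,.101+l*np.sin(a)+n*np.cos(a)]
E
python3 - <<'E'
from fit import *
S={n:snapshot(n) for n in("scene","top")}
obs={"top":[((331.8,191.2),(0,0,0)),((340,158.8),(.06,0,.101)),((277,226),(-.11,.1,.1)),((369,249),(-.11,-.1,.1)),((358.9,113.3),'t')],
"scene":[((295.3,223.4),(0,0,0)),((274.1,222),(.06,0,.101)),((293,147),(-.11,-.1,.1)),((369,187),(-.11,.1,.1)),((302,264),(.11,.1,.1)),((223,213),(.11,-.1,.1)),((240.8,183.7),'t')]}
for n in S:
    for f in finder.landmark_of(n,"tab_edge")[:1]: obs[n].append((f["xy"],'t'));print(n,f["xy"])
def res(p):
    r=[]
    for n in S:
        q=[cov(p[3],.205,0,0) if k=='t' else k for _,k in obs[n]]
        r.append(proj(S[n],W(p,q))-np.array([u for u,_ in obs[n]]))
    return np.concatenate(r).ravel()
f=least_squares(res,[.635,-.017,-.2,1.7],loss="soft_l1");p=f.x;print(p.round(4));print(res(p).reshape(-1,2).round(1).tolist())
np.save("p.npy",p)
for l in(.205,.18): print(l,W(p,cov(p[3],l,0,0)).round(4),W(p,cov(p[3],l,0,.008)).round(4))
s=S["top"];im=s["img"][:,:,::-1].copy()
for n in S:
    im=S[n]["img"][:,:,::-1].copy()
    a=p[3]
    for P in([(-.11,-.1,.1),(-.11,.1,.1),(.11,.1,.1),(.11,-.1,.1)],[cov(a,0,.09,0),cov(a,.17,.09,0),cov(a,.17,-.09,0),cov(a,0,-.09,0)],[cov(a,.17,.045,0),cov(a,.205,.045,0),cov(a,.205,-.045,0),cov(a,.17,-.045,0)],[cov(a,.17,.045,.008),cov(a,.205,.045,.008),cov(a,.205,-.045,.008),cov(a,.17,-.045,.008)]):
        cv2.polylines(im,[np.round(proj(S[n],W(p,P))*8).astype(np.int32)],True,(0,255,255),1,shift=3)
    c=im[80:280,190:400];S[n]["o"]=cv2.resize(c,None,fx=1.9,fy=1.9)
cv2.imwrite("pics/fit.png",np.hstack([S[n]["o"] for n in S]))
o=robot.get_obs();print(o["time"],o["tool_pos"],o["ee_rot"],o["width"])
E
```

```text
scene [238.2, 180.6]
top [360.7, 114.7]
[ 0.6331 -0.0174 -0.2276  1.8461]
[[0.8, 1.7], [0.9, -0.3], [-4.6, -5.8], [-0.7, 0.3], [-0.3, 7.4], [-5.8, 0.5], [-0.6, -2.2], [2.0, 0.9], [0.6, 1.0], [2.3, 2.1], [-0.7, 0.2], [-1.1, 1.3], [0.3, 0.1], [-1.5, -1.3]]
0.205 [[ 0.7458 -0.0435  0.2983]] [[ 0.7533 -0.0453  0.2961]]
0.18 [[ 0.7392 -0.042   0.2742]] [[ 0.7467 -0.0437  0.272 ]]
1.0 [0.15296519 0.5283365  0.20553201] [3.14144674e+00 1.15125668e-05 2.85978576e+00] 0.09372507672305622
```

View pics/fit.png

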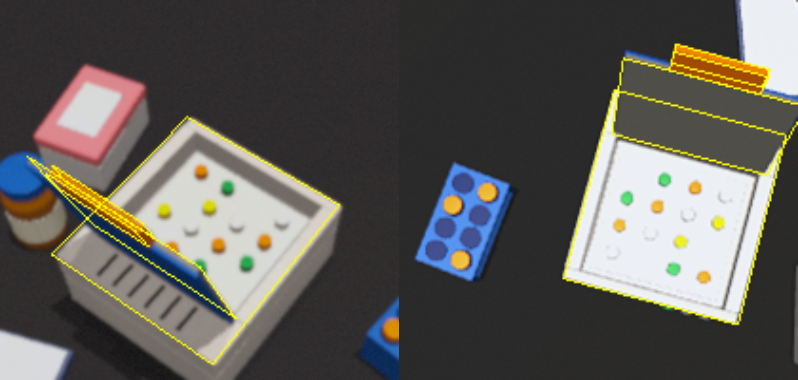

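```bash
cat > plan.py <<'E'
from fit import *
from scipy.spatial.transform import Rotation as Ro, Slerp
p=np.load("p.npy");hy=p[2]
def RT(t): # tool tilt t(rad) forward from pointing down
    return Ro.from_euler("z",hy)*Ro.from_euler("y",-t)*Ro.from_euler("z",np.pi/2)*Ro.from_euler("x",np.pi)
def here():
    o=robot.get_obs();print("t",o["time"],np.round(o["tool_pos"],4),"tilt/rel",np.round((RT(0).inv()*Ro.from_euler("xyz",o["ee_rot"])).as_rotvec(),3),"F",np.round(o["wrist_force"],2),"w",round(o["width"],4))
    return o["tool_pos"],Ro.from_euler("xyz",o["ee_rot"])
def go(a,b,n,g=94,rows=1):
    """n calls from a to b; print row(s)"""
    sl=Slerp([0,1],Ro.concatenate([a[1],b[1]]));a0=np.array(a[0]);b0=np.array(b[0])
    for i in range(n):
        R0=sl(i/n);P0=a0+(b0-a0)*i/n;out=[]
        for k in range(1,rows+1):
            f=(i+k/rows)/n;d=R0.inv().apply(a0+(b0-a0)*f-P0)/.1;r=(R0.inv()*sl(f)).as_rotvec()/(np.pi/2)
            out.append(" ".join(f"{v:.3f}" for v in[*d,*r])+f" {g}")
        print("; ".join(out))
E
python3 - <<'E'
from plan import *
a=here();go(a,([.50,.02,.40],RT(0)),6,94)
E
```

```text
t 1.0 [0.153  0.5283 0.2055] tilt/rel [-0.     0.    -1.517] F [-0.17 -0.65  0.18] w 0.0937
-0.791 -0.653 -0.324 0.000 -0.000 0.161 94
-0.929 -0.434 -0.324 0.000 -0.000 0.161 94
-1.008 -0.188 -0.324 0.000 -0.000 0.161 94
-1.023 0.070 -0.324 0.000 -0.000 0.161 94
-0.973 0.324 -0.324 0.000 -0.000 0.161 94
-0.861 0.557 -0.324 0.000 -0.000 0.161 94
```

Call:
drive_tool(deltas="-0.4 -0.33 -0.16 0 0 0.08 94; -0.79 -0.65 -0.32 0 0 0.16 94; -0.79 -0.65 -0.32 0 0 0.16 94")

```text
time: 1.3
tool_pos: [0.2132, 0.442, 0.2401]
ee_rot: [3.137, 0.002, 2.603]
wrist_force: [0.2, 0.2, 0.6]
width: 0.0939
finger_force: 0.0
```

Call:
drive_tool(deltas="-0.46 -0.22 -0.16 0 0 0.08 94; -0.93 -0.43 -0.32 0 0 0.16 94; -0.93 -0.43 -0.32 0 0 0.16 94")

```text
time: 1.6
tool_pos: [0.2713, 0.3578, 0.2717]
ee_rot: [3.137, 0.001, 2.352]
wrist_force: [-0.9, 0.6, 0.5]
width: 0.0941
finger_force: 0.0
```

Call:
drive_tool(deltas="-0.5 -0.1 -0.16 0 0 0.08 94; -1 -0.19 -0.32 0 0 0.16 94; -1 -0.19 -0.32 0 0 0.16 94")

```text
time: 1.9
tool_pos: [0.3286, 0.2738, 0.303]
ee_rot: [3.138, 0.001, 2.101]
wrist_force: [-0.0, 1.5, -0.6]
width: 0.0939
finger_force: 0.0
```

Call:
drive_tool(deltas="-0.5 0.04 -0.16 0 0 0.08 94; -1 0.07 -0.32 0 0 0.16 94; -1 0.07 -0.32 0 0 0.16 94")

```text
time: 2.2
tool_pos: [0.3857, 0.1913, 0.3343]
ee_rot: [3.139, 0.0, 1.85]
wrist_force: [-0.3, 0.5, -0.2]
width: 0.094
finger_force: 0.0
```

Call:
drive_tool(deltas="-0.48 0.16 -0.16 0 0 0.08 94; -0.97 0.32 -0.32 0 0 0.16 94; -0.97 0.32 -0.32 0 0 0.16 94")

```text
time: 2.5
tool_pos: [0.4434, 0.1076, 0.3653]
ee_rot: [3.141, -0.0, 1.601]
wrist_force: [-0.3, 0.4, 0.7]
width: 0.0939
finger_force: 0.0
```

Call:
drive_tool(deltas="-0.43 0.28 -0.16 0 0 0.08 94; -0.86 0.56 -0.32 0 0 0.16 94; -0.86 0.56 -0.32 0 0 0.16 94")

```text
time: 2.8
tool_pos: [0.5022, 0.0237, 0.3964]
ee_rot: [-3.141, -0.0, 1.351]
wrist_force: [-0.2, 0.2, 0.2]
width: 0.0942
finger_force: 0.0
```

```bash
python3 - <<'E'
from plan import *
a=here();go(a,(W(p,(-.20,0,.15))[0],RT(1.5)),3,94,2)
E
```

```text
t 2.8 [0.5022 0.0237 0.3964] tilt/rel [ 0.001  0.    -0.008] F [-0.2   0.21  0.18] w 0.0942
-0.017 -0.105 0.411 -0.159 -0.001 0.001 94; -0.033 -0.210 0.822 -0.319 -0.001 0.001 94
-0.016 -0.289 0.310 -0.159 -0.001 0.001 94; -0.033 -0.579 0.620 -0.319 -0.001 0.001 94
-0.017 -0.403 0.133 -0.159 -0.001 0.001 94; -0.033 -0.805 0.267 -0.319 -0.001 0.001 94
```

Call:
drive_tool(deltas="0 -0.1 0.4 -0.16 0 0 94; 0 -0.2 0.82 -0.32 0 0 94; 0 -0.2 0.82 -0.32 0 0 94; 0 -0.2 0.82 -0.32 0 0 94")

```text
time: 3.2
tool_pos: [0.4771, 0.0322, 0.3098]
ee_rot: [2.643, 0.001, 1.359]
wrist_force: [0.3, -0.9, 0.6]
width: 0.0943
finger_force: 0.0
```

Call:
drive_tool(deltas="-0.03 -0.3 0.3 -0.16 0 0 94; -0.03 -0.58 0.62 -0.32 0 0 94; -0.03 -0.58 0.62 -0.32 0 0 94; -0.03 -0.58 0.62 -0.32 0 0 94")

```text
time: 3.6
tool_pos: [0.4631, 0.0378, 0.2175]
ee_rot: [2.154, 0.011, 1.354]
wrist_force: [0.1, 0.0, 1.1]
width: 0.0939
finger_force: 0.0
```

Call:
drive_tool(deltas="-0.03 -0.4 0.13 -0.16 0 0 94; -0.03 -0.8 0.27 -0.32 0 0 94; -0.03 -0.8 0.27 -0.32 0 0 94; -0.03 -0.8 0.27 -0.32 0 0 94; -0.03 -0.8 0.27 -0.32 0 0 94")

```text
time: 4.1
tool_pos: [0.4874, -0.0006, 0.1652]
ee_rot: [1.873, -0.01, 1.402]
wrist_force: [-0.0, 0.4, -0.5]
width: 0.0941
finger_force: 0.0
```

```bash
python3 - <<'E'
from plan import *
a=here();print(robot.get_obs()["joint_positions"])
s=snapshot("scene");cv2.imwrite("pics/s1.png",s["img"][:,:,::-1])
E
```

```text
t 4.1 [ 0.4874 -0.0006  0.1652] tilt/rel [-1.268  0.045 -0.044] F [-0.04  0.43 -0.51] w 0.0941
[-0.01113724 -0.75605539  2.55204582 -1.07734067  0.16830591  1.12798978]
```

View pics/s1.png

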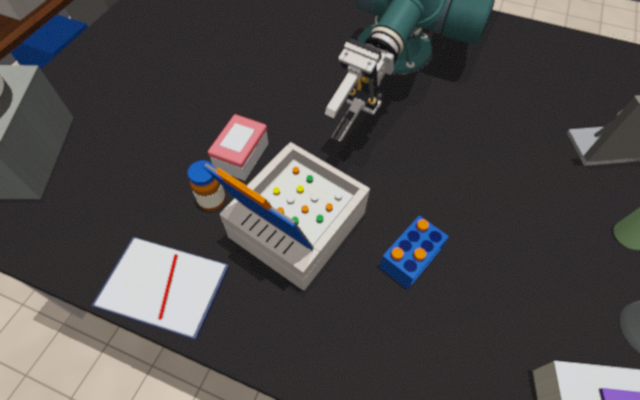

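The full-horizontal pose runs into joint limits; the picture shows the gripper in front of the heater at about (350,100). A tilt of about 0.9 rad is enough for the flank of the front finger, so I test that end pose.

```bash
python3 - <<'E'
from plan import *
a=here();b=(W(p,(-.16,0,.12))[0],RT(.9));print(b[0]);go(a,b,1,94,1)
E
```

```text
t 4.15 [0.4877 0.0026 0.1656] tilt/rel [-1.269  0.051 -0.049] F [0.5  0.56 0.11] w 0.0938
[0.47720089 0.0187039  0.12      ]
0.137 -0.476 0.012 0.235 -0.040 0.013 94
```

Call:
drive_tool(deltas="0.14 -0.48 0.01 0.235 -0.04 0.013 94; 0.14 -0.48 0.01 0.235 -0.04 0.013 94; 0.14 -0.48 0.01 0.235 -0.04 0.013 94; 0.14 -0.48 0.01 0.235 -0.04 0.013 94; 0.14 -0.48 0.01 0.235 -0.04 0.013 94")

```text
time: 4.65
tool_pos: [0.4779, 0.0226, 0.1215]
ee_rot: [2.239, -0.001, 1.351]
wrist_force: [-0.9, -0.3, -0.0]
width: 0.0936
finger_force: 0.0
```

```bash
python3 - <<'E'
from plan import *
a=here();print(robot.get_obs()["joint_positions"])
print("inv", W(np.array([0,0,-hy]),a[0]-np.array([p[0],p[1],0])))
E
```

```text
t 4.65 [0.4779 0.0226 0.1215] tilt/rel [-0.903  0.005 -0.007] F [-0.91 -0.27 -0.01] w 0.0936
[ 0.12102227 -0.61526937  2.34934057 -0.49020378  0.58980575  0.6346107 ]
inv [[-0.16016653  0.00401043  0.12152352]]
```

```bash
cat >> plan.py <<'E'
def pose(X,Z,t,y=0): return (W(p,(X,y,Z))[0],RT(t))
def tl(a): return np.interp(a,[0,1.75],[.95,.25])
def carry(a,g=.04,s=.018):
    t=tl(a);d=np.array([np.sin(t),-np.cos(t)]);e=np.array([np.cos(t),np.sin(t)])
    u=np.array([-np.cos(a),np.sin(a)]);h=np.array([.06,.101])
    P=h+.205*u+s*d if a+t<np.pi/2 else h+(.205-s)*u
    P=P+e*g/2;return pose(P[0],P[1],t)
E
python3 - <<'E'
from plan import *
a=here();q=[a,pose(-.12,.38,.4),pose(.107,.36,.25),pose(.107,.267,.25)]
go(q[0],q[1],3);print();go(q[1],q[2],3);print();go(q[2],q[3],1)
E
```

```text
t 4.65 [0.4779 0.0226 0.1215] tilt/rel [-0.903  0.005 -0.007] F [-0.91 -0.27 -0.01] w 0.0936
-0.013 0.759 -0.429 0.107 -0.001 0.001 94
-0.013 0.677 -0.549 0.107 -0.001 0.001 94
-0.013 0.576 -0.654 0.107 -0.001 0.001 94

0.000 0.671 0.356 0.032 -0.000 -0.000 94
-0.000 0.688 0.322 0.032 0.000 0.000 94
0.000 0.703 0.287 0.032 0.000 -0.000 94

-0.000 -0.230 0.901 0.000 0.000 0.000 94
```

Call:
drive_tool(deltas="-0.01 0.38 -0.21 0.05 0 0 94; -0.01 0.76 -0.43 0.107 0 0 94; -0.01 0.76 -0.43 0.107 0 0 94")

```text
time: 4.95
tool_pos: [0.495, 0.0165, 0.2173]
ee_rot: [2.392, -0.004, 1.347]
wrist_force: [1.7, 0.2, 2.0]
width: 0.094
finger_force: 0.0
```

Call:
drive_tool(deltas="-0.01 0.34 -0.27 0.05 0 0 94; -0.01 0.68 -0.55 0.107 0 0 94; -0.01 0.68 -0.55 0.107 0 0 94")

```text
time: 5.25
tool_pos: [0.5079, 0.0117, 0.302]
ee_rot: [2.562, -0.002, 1.345]
wrist_force: [0.4, -0.2, 2.1]
width: 0.0937
finger_force: 0.0
```

Call:
drive_tool(deltas="-0.01 0.29 -0.33 0.05 0 0 94; -0.01 0.58 -0.65 0.107 0 0 94; -0.01 0.58 -0.65 0.107 0 0 94")

```text
time: 5.55
tool_pos: [0.5215, 0.0072, 0.3858]
ee_rot: [2.732, -0.001, 1.344]
wrist_force: [0.1, 0.7, 1.0]
width: 0.0942
finger_force: 0.0
```

Call:
drive_tool(deltas="0 0.34 0.18 0.016 0 0 94; 0 0.67 0.36 0.032 0 0 94; 0 0.67 0.36 0.032 0 0 94")

```text
time: 5.85
tool_pos: [0.5942, -0.0101, 0.3652]
ee_rot: [2.802, 0.003, 1.344]
wrist_force: [0.6, -0.6, -1.7]
width: 0.094
finger_force: 0.0
```

Call:
drive_tool(deltas="0 0.34 0.16 0.016 0 0 94; 0 0.69 0.32 0.032 0 0 94; 0 0.69 0.32 0.032 0 0 94")

```text
time: 6.15
tool_pos: [0.6677, -0.0273, 0.3574]
ee_rot: [2.853, 0.002, 1.343]
wrist_force: [0.0, 0.1, -1.0]
width: 0.0941
finger_force: 0.0
```

Call:
drive_tool(deltas="0 0.35 0.14 0.016 0 0 94; 0 0.7 0.29 0.032 0 0 94; 0 0.7 0.29 0.032 0 0 94; 0 0.7 0.29 0.032 0 0 94")

```text
time: 6.55
tool_pos: [0.7379, -0.0433, 0.3551]
ee_rot: [2.899, 0.001, 1.344]
wrist_force: [-0.7, -0.1, -0.3]
width: 0.0943
finger_force: 0.0
```

```bash
python3 - <<'E'
from plan import *
a=here();print("inv", W(np.array([0,0,-hy]),a[0]-np.array([p[0],p[1],0])))
S={n:snapshot(n) for n in("scene","top")}
c=[]
for n,r in(("scene",(90,170)),("top",(60,290))):
    im=S[n]["img"][:,:,::-1].copy()
    c.append(cv2.resize(im[r[0]:r[0]+150,r[1]:r[1]+160],None,fx=2.5,fy=2.5,interpolation=cv2.INTER_CUBIC))
cv2.imwrite("pics/s2.png",np.hstack(c))
go(a,pose(.107,.267,.25),1)
E
```

```text
t 6.55 [ 0.7379 -0.0433  0.3551] tilt/rel [-0.243 -0.001 -0.001] F [-0.69 -0.08 -0.27] w 0.0943
inv [[ 0.10800893 -0.00160891  0.35509036]]
0.017 -0.222 0.853 -0.004 0.001 0.001 94
```

View pics/s2.png

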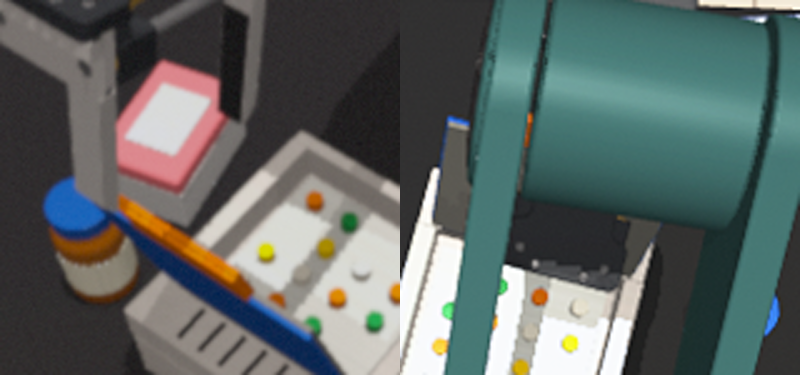

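Call:
drive_tool(deltas="0.02 -0.06 0.22 0 0 0 94; 0.02 -0.11 0.43 0 0 0 94; 0.02 -0.17 0.64 0 0 0 94; 0.02 -0.22 0.85 0 0 0 94; 0.02 -0.22 0.85 0 0 0 94")

```text
time: 7.15
tool_pos: [0.735, -0.0416, 0.2689]
ee_rot: [2.898, 0.001, 1.344]
wrist_force: [-0.1, -0.0, -1.5]
width: 0.094
finger_force: 0.0
```

```bash
python3 - <<'E'
from plan import *
a=here();print("inv", W(np.array([0,0,-hy]),a[0]-np.array([p[0],p[1],0])))
s=snapshot("scene")
im=s["img"][:,:,::-1].copy()
c=cv2.resize(im[100:250,180:340],None,fx=4.5,fy=4,interpolation=cv2.INTER_CUBIC)
sc=lambda P:((proj(s,W(p,P))-[180,100])*[4.5,4]).astype(int)
for al,col in((1.85,(0,255,255)),(1.76,(0,255,0)),(1.68,(255,0,255))):
    cv2.polylines(c,[sc([cov(al,.0,.09,.008),cov(al,.17,.09,.008),cov(al,.17,.045,.008),cov(al,.205,.045,.008),cov(al,.205,-.045,.008),cov(al,.17,-.045,.008),cov(al,.17,-.09,.008)])],False,col,1)
cv2.imwrite("pics/s3.png",c)
E
```

```text
t 7.15 [ 0.735  -0.0416  0.2689] tilt/rel [-0.244 -0.001 -0.001] F [-0.06 -0.04 -1.52] w 0.094
inv [[ 0.10471339 -0.00052589  0.26887207]]
```

View pics/s3.png

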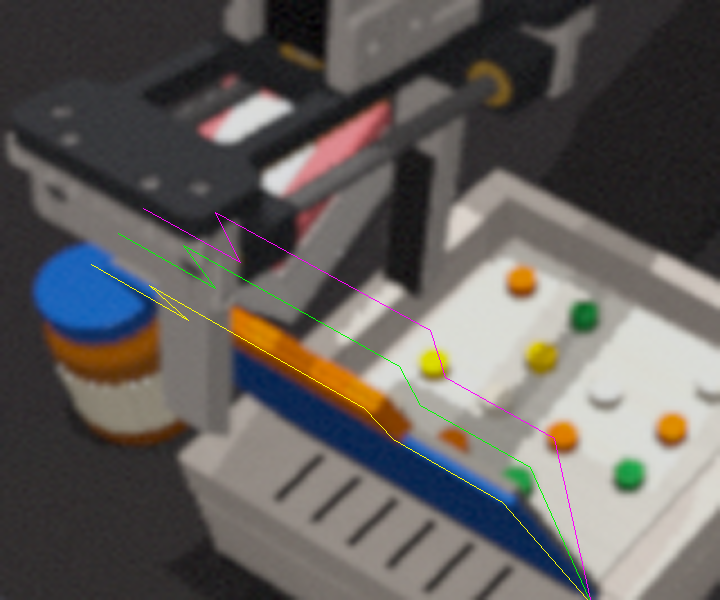

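The cover reads about 1.83 rad, and its tab lies between the open fingers (rear finger tip at crop (205,430), tab end right at (400,430)). I centre on it, narrow to 40 mm, and tip.

```bash
python3 - <<'E'
from plan import *
a=here();go(a,carry(1.78),1,94,1)
for x,y in((1.78,1.45),(1.45,1.2),(1.2,.92)):
    A=[carry(v) for v in np.linspace(x,y,6)]
    out=[]
    for b in A[1:]:
        d=A[0][1].inv().apply(b[0]-A[0][0])/.1;r=(A[0][1].inv()*b[1]).as_rotvec()/(np.pi/2);out.append(" ".join(f"{v:.3f}" for v in[*d,*r])+" 40")
    print("; ".join(out))
E
```

```text
t 7.2 [ 0.7359 -0.0419  0.2712] tilt/rel [-0.247 -0.001 -0.001] F [-0.15 -0.18  0.41] w 0.094
0.006 0.164 -0.141 -0.002 0.000 0.000 94
-0.000 -0.112 -0.054 -0.009 0.000 0.000 40; -0.000 -0.228 -0.103 -0.026 -0.000 0.000 40; -0.000 -0.346 -0.144 -0.043 -0.000 0.000 40; -0.000 -0.467 -0.177 -0.060 -0.000 -0.000 40; -0.000 -0.589 -0.202 -0.076 -0.000 -0.000 40
0.000 -0.091 -0.025 -0.013 0.000 0.000 40; -0.000 -0.183 -0.045 -0.025 0.000 0.000 40; -0.000 -0.276 -0.061 -0.038 0.000 -0.000 40; -0.000 -0.370 -0.071 -0.051 -0.000 0.000 40; -0.000 -0.464 -0.078 -0.064 -0.000 0.000 40
-0.000 -0.104 -0.012 -0.014 0.000 -0.000 40; -0.000 -0.209 -0.018 -0.029 0.000 -0.000 40; -0.000 -0.314 -0.018 -0.043 0.000 -0.000 40; 0.000 -0.425 -0.012 -0.057 0.000 -0.000 40; -0.000 -0.535 0.001 -0.071 0.000 -0.000 40
```

```bash
sed -i 's/def carry(a,g=.04,s=.018):/def carry(a,g=.04):\n    s=np.interp(a,[0,.9,1.2,1.78],[.018,.022,.026,.038])/' plan.py
cat >> plan.py <<'E'
def seq(vals,g=40):
    A=[carry(v) for v in vals];out=[]
    for b in A[1:]:
        d=A[0][1].inv().apply(b[0]-A[0][0])/.1;r=(A[0][1].inv()*b[1]).as_rotvec()/(np.pi/2);out.append(" ".join(f"{v:.3f}" for v in[*d[1:],r[0]]))
    print("; ".join(out))
E
python3 - <<'E'
from plan import *
a=here();go(a,carry(1.78),1,94,1)
for x,y in((1.78,1.45),(1.45,1.2),(1.2,.92)): seq(np.linspace(x,y,6))
E
```

```text
t 7.2 [ 0.7359 -0.0419  0.2712] tilt/rel [-0.247 -0.001 -0.001] F [-0.15 -0.18  0.41] w 0.094
0.006 0.076 0.038 -0.002 0.000 0.000 94
-0.095 -0.061 -0.009; -0.195 -0.118 -0.026; -0.299 -0.169 -0.043; -0.407 -0.214 -0.060; -0.518 -0.251 -0.076
-0.083 -0.033 -0.013; -0.167 -0.063 -0.025; -0.254 -0.088 -0.038; -0.342 -0.109 -0.051; -0.431 -0.125 -0.064
-0.100 -0.019 -0.014; -0.201 -0.033 -0.029; -0.303 -0.040 -0.043; -0.413 -0.042 -0.057; -0.522 -0.036 -0.071
```

Call:
drive_tool(deltas="0 0.08 0.04 0 0 0 94; 0 0.08 0.04 0 0 0 60; 0 0.08 0.04 0 0 0 40; 0 0.08 0.04 0 0 0 40; 0 0.08 0.04 0 0 0 40")

```text
time: 7.7
tool_pos: [0.7464, -0.0447, 0.2681]
ee_rot: [2.895, 0.0, 1.343]
wrist_force: [0.2, 1.1, -0.2]
width: 0.0656
finger_force: 0.0
```

```bash
python3 - <<'E'
from plan import *
a=here();P=W(np.array([0,0,-hy]),a[0]-np.array([p[0],p[1],0]))[0];print("inv",P);q=carry(1.78);print(a[0]-q[0])
s=snapshot("scene")
im=s["img"][:,:,::-1].copy()
c=cv2.resize(im[100:250,180:340],None,fx=4.5,fy=4,interpolation=cv2.INTER_CUBIC)
cv2.imwrite("pics/s4.png",c)
E
```

```text
t 7.7 [ 0.7464 -0.0447  0.2681] tilt/rel [-0.246 -0.     0.   ] F [ 0.18  1.08 -0.25] w 0.0656
inv [ 0.11658357 -0.00099014  0.26811148]
[ 0.00223405 -0.00153391 -0.00119543]
```

View pics/s4.png

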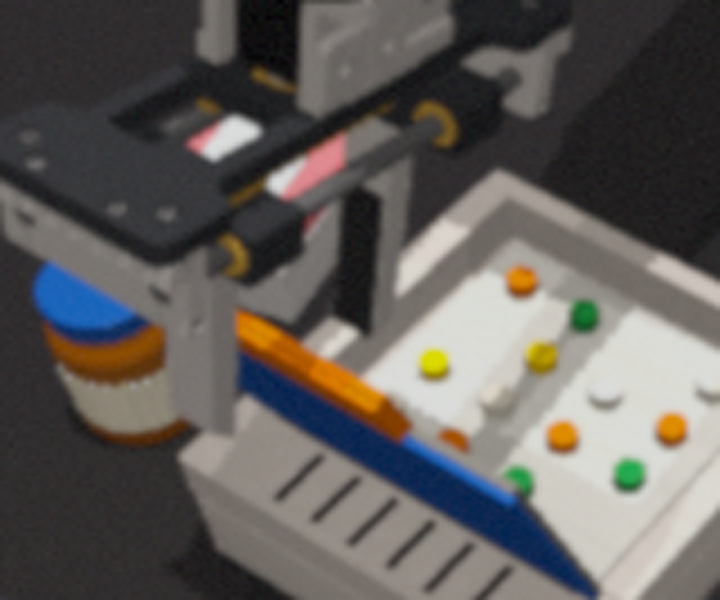

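Call:
drive_tool(deltas="0 0 0 0 0 0 40; 0 0 0 0 0 0 40; 0 0 0 0 0 0 40; 0 0 0 0 0 0 40")

```text
time: 8.15
tool_pos: [0.7462, -0.0446, 0.2677]
ee_rot: [2.896, 0.001, 1.343]
wrist_force: [0.3, -1.1, 0.8]
width: 0.0397
finger_force: 0.0
```

Call:
drive_tool(deltas="0 -0.095 -0.06 -0.01 0 0 40; 0 -0.195 -0.12 -0.026 0 0 40; 0 -0.3 -0.17 -0.043 0 0 40; 0 -0.407 -0.214 -0.06 0 0 40; 0 -0.518 -0.25 -0.076 0 0 40")

```text
time: 8.65
tool_pos: [0.691, -0.0318, 0.2798]
ee_rot: [2.774, 0.0, 1.343]
wrist_force: [-0.1, 0.4, -0.0]
width: 0.0403
finger_force: 0.1
```

```bash
python3 - <<'E'
from plan import *
a=here();q=carry(1.45);print(a[0]-q[0],robot.get_obs()["finger_force"])
s=snapshot("scene")
im=s["img"][:,:,::-1].copy()
c=cv2.resize(im[100:250,180:340],None,fx=4.5,fy=4,interpolation=cv2.INTER_CUBIC)
sc=lambda P:((proj(s,W(p,P))-[180,100])*[4.5,4]).astype(int)
for al,col in((1.6,(0,255,255)),(1.5,(0,255,0))):
    cv2.polylines(c,[sc([cov(al,.0,.09,.008),cov(al,.17,.09,.008),cov(al,.17,.045,.008),cov(al,.205,.045,.008),cov(al,.205,-.045,.008)])],False,col,1)
cv2.imwrite("pics/s5.png",c)
E
```

```text
t 8.65 [ 0.691  -0.0318  0.2798] tilt/rel [-0.367 -0.     0.   ] F [-0.07  0.35 -0.  ] w 0.0403
[ 0.00174808 -0.00138134 -0.00096708] 0.12176017218735069
```

View pics/s5.png

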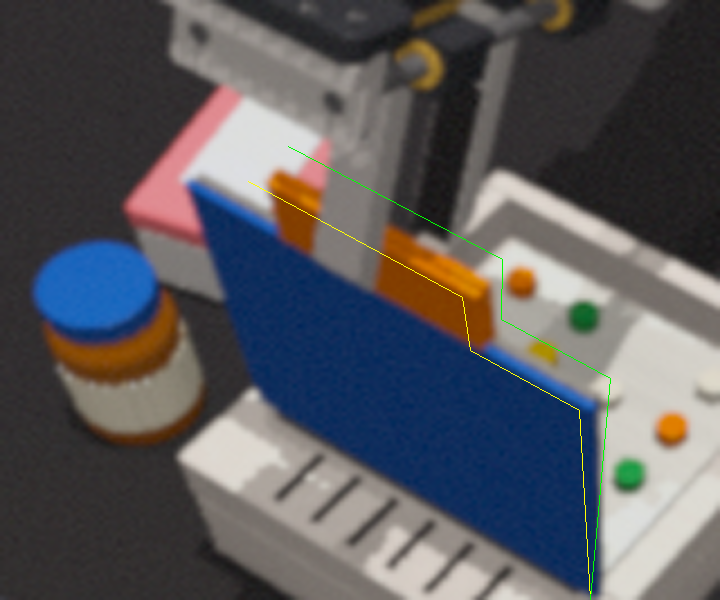

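The rear finger is on the tab at (345,250) and the cover is at about 1.56 rad, following the push. I continue past balance to the catch.

Call:
drive_tool(deltas="0 -0.083 -0.033 -0.013 0 0 40; 0 -0.167 -0.063 -0.025 0 0 40; 0 -0.254 -0.088 -0.038 0 0 40; 0 -0.342 -0.11 -0.051 0 0 40; 0 -0.43 -0.125 -0.064 0 0 40")

```text
time: 9.2
tool_pos: [0.6479, -0.0218, 0.2761]
ee_rot: [2.675, 0.0, 1.343]
wrist_force: [-0.3, 0.3, -0.2]
width: 0.04
finger_force: 0.0
```

Call:
drive_tool(deltas="0 -0.1 -0.019 -0.014 0 0 40; 0 -0.2 -0.033 -0.029 0 0 40; 0 -0.3 -0.04 -0.043 0 0 40; 0 -0.413 -0.042 -0.057 0 0 40; 0 -0.522 -0.036 -0.071 0 0 40")

```text
time: 9.7
tool_pos: [0.6007, -0.0109, 0.2556]
ee_rot: [2.563, 0.0, 1.343]
wrist_force: [-0.1, 0.2, 0.6]
width: 0.04
finger_force: 0.2
```

Call:
drive_tool(deltas="0 0 0 0 0 0 40; 0 0 0 0 0 0 40; 0 0 0 0 0 0 40; 0 0 0 0 0 0 40; 0 0 0 0 0 0 40")

```text
time: 10.2
tool_pos: [0.6015, -0.0111, 0.256]
ee_rot: [2.564, 0.0, 1.343]
wrist_force: [-0.1, 0.0, -0.2]
width: 0.0401
finger_force: 0.2
```

```bash
python3 - <<'E'
from plan import *
a=here();q=carry(.92);print(a[0]-q[0],robot.get_obs()["finger_force"])
s=snapshot("scene")
im=s["img"][:,:,::-1].copy()
c=cv2.resize(im[90:240,200:360],None,fx=4.5,fy=4,interpolation=cv2.INTER_CUBIC)
sc=lambda P:((proj(s,W(p,P))-[200,90])*[4.5,4]).astype(int)
for al,col in((.92,(0,255,255)),(1.05,(0,255,0))):
    cv2.polylines(c,[sc([cov(al,.0,.09,.008),cov(al,.17,.09,.008),cov(al,.17,.045,.008),cov(al,.205,.045,.008),cov(al,.205,-.045,.008)])],False,col,1)
cv2.imwrite("pics/s6.png",c)
for x,y in((.92,.72),(.72,.52),(.52,.34),(.34,.2),(.2,.1),(.1,.03)): seq(np.linspace(x,y,6))
E
```

```text
t 10.2 [ 0.6015 -0.0111  0.256 ] tilt/rel [-0.578 -0.     0.   ] F [-0.06  0.02 -0.2 ] w 0.0401
[ 0.00278896 -0.00164885 -0.00050096] 0.1958697512031904
-0.078 0.000 -0.010; -0.156 0.006 -0.020; -0.234 0.015 -0.031; -0.311 0.026 -0.041; -0.387 0.041 -0.051
-0.077 0.012 -0.010; -0.153 0.027 -0.020; -0.229 0.045 -0.031; -0.303 0.067 -0.041; -0.377 0.091 -0.051
-0.067 0.019 -0.009; -0.133 0.041 -0.018; -0.199 0.065 -0.028; -0.263 0.091 -0.037; -0.326 0.120 -0.046
-0.050 0.020 -0.007; -0.099 0.042 -0.014; -0.148 0.066 -0.021; -0.196 0.090 -0.029; -0.243 0.116 -0.036
-0.034 0.018 -0.005; -0.068 0.036 -0.010; -0.102 0.055 -0.015; -0.135 0.074 -0.020; -0.167 0.095 -0.025
-0.023 0.014 -0.004; -0.046 0.028 -0.007; -0.069 0.042 -0.011; -0.091 0.057 -0.014; -0.114 0.072 -0.018
```

View pics/s6.png

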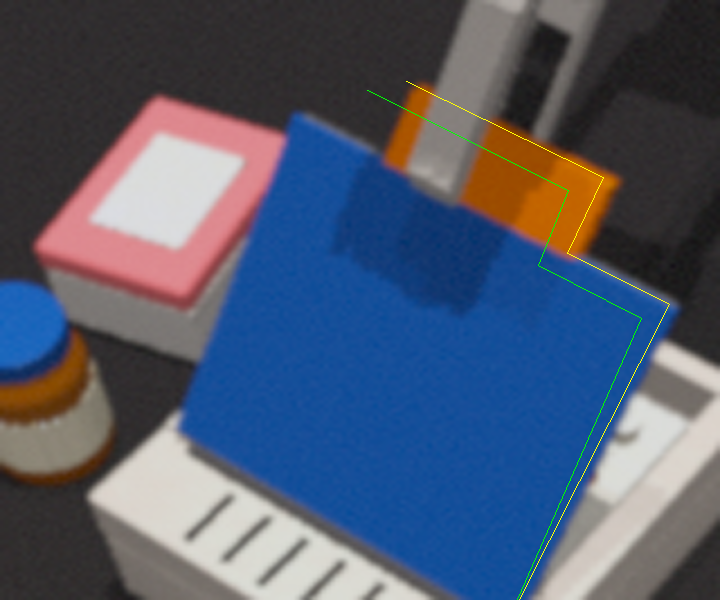

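The cover rests on the front finger at about 0.9 rad, with the rear finger clear of the outer face and the tab at (500,170). I lower it from here.

Call:
drive_tool(deltas="0 -0.078 0 -0.01 0 0 40; 0 -0.156 0.006 -0.02 0 0 40; 0 -0.234 0.015 -0.031 0 0 40; 0 -0.311 0.026 -0.041 0 0 40; 0 -0.387 0.041 -0.051 0 0 40")

```text
time: 10.75
tool_pos: [0.5714, -0.0042, 0.2309]
ee_rot: [2.483, 0.001, 1.343]
wrist_force: [-0.4, 1.0, -0.2]
width: 0.0399
finger_force: 0.2
```

Call:
drive_tool(deltas="0 -0.077 0.012 -0.01 0 0 40; 0 -0.153 0.027 -0.02 0 0 40; 0 -0.229 0.045 -0.031 0 0 40; 0 -0.303 0.067 -0.041 0 0 40; 0 -0.377 0.091 -0.051 0 0 40")

```text
time: 11.25
tool_pos: [0.5477, 0.0013, 0.2005]
ee_rot: [2.403, 0.001, 1.343]
wrist_force: [0.1, -1.1, -0.9]
width: 0.0401
finger_force: 0.3
```

Call:
drive_tool(deltas="0 -0.067 0.019 -0.009 0 0 40; 0 -0.133 0.041 -0.018 0 0 40; 0 -0.2 0.065 -0.028 0 0 40; 0 -0.263 0.091 -0.037 0 0 40; 0 -0.326 0.12 -0.046 0 0 40")

```text
time: 11.75
tool_pos: [0.5319, 0.005, 0.1694]
ee_rot: [2.331, 0.0, 1.343]
wrist_force: [-0.1, 0.2, -0.6]
width: 0.04
finger_force: 0.3
```

```bash
python3 - <<'E'
from plan import *
a=here();q=carry(.34);print(a[0]-q[0],robot.get_obs()["finger_force"])
s=snapshot("scene")
im=s["img"][:,:,::-1].copy()
c=cv2.resize(im[90:240,230:390],None,fx=4.5,fy=4,interpolation=cv2.INTER_CUBIC)
sc=lambda P:((proj(s,W(p,P))-[230,90])*[4.5,4]).astype(int)
for al,col in((.34,(0,255,255)),(.44,(0,255,0))):
    cv2.polylines(c,[sc([cov(al,.0,.09,.008),cov(al,.17,.09,.008),cov(al,.17,.045,.008),cov(al,.205,.045,.008),cov(al,.205,-.045,.008)])],False,col,1)
cv2.imwrite("pics/s7.png",c)
E
```

```text
t 11.75 [0.5319 0.005  0.1694] tilt/rel [-0.811 -0.001  0.   ] F [-0.1   0.25 -0.57] w 0.04
[ 0.00149051 -0.00137485 -0.00114471] 0.2801083854865283
```

View pics/s7.png

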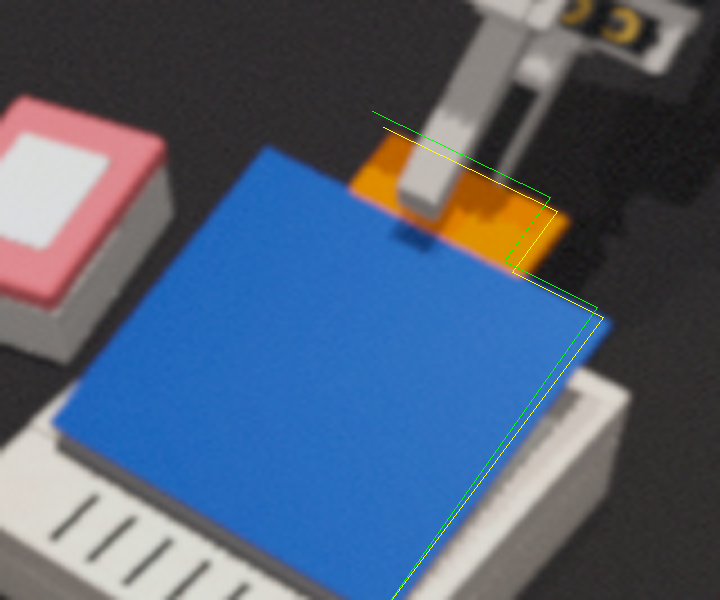

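The cover is carried on the tab at about 0.3 rad, with the rear finger clear above it at (425,190). I finish closing slowly.

Call:
drive_tool(deltas="0 -0.05 0.02 -0.007 0 0 40; 0 -0.1 0.042 -0.014 0 0 40; 0 -0.148 0.066 -0.021 0 0 40; 0 -0.196 0.09 -0.029 0 0 40; 0 -0.243 0.116 -0.036 0 0 40")

```text
time: 12.3
tool_pos: [0.5239, 0.0069, 0.1439]
ee_rot: [2.274, 0.0, 1.343]
wrist_force: [-0.3, -0.3, -0.5]
width: 0.0398
finger_force: 0.3
```

Call:
drive_tool(deltas="0 -0.034 0.018 -0.005 0 0 40; 0 -0.068 0.036 -0.01 0 0 40; 0 -0.102 0.055 -0.015 0 0 40; 0 -0.135 0.074 -0.02 0 0 40; 0 -0.167 0.095 -0.025 0 0 40")

```text
time: 12.8
tool_pos: [0.5206, 0.0077, 0.1253]
ee_rot: [2.235, 0.0, 1.343]
wrist_force: [1.0, 0.6, -1.2]
width: 0.0402
finger_force: 0.3
```

Call:
drive_tool(deltas="0 -0.023 0.014 -0.004 0 0 40; 0 -0.046 0.028 -0.007 0 0 40; 0 -0.07 0.042 -0.011 0 0 40; 0 -0.09 0.057 -0.014 0 0 40; 0 -0.114 0.072 -0.018 0 0 40")

```text
time: 13.3
tool_pos: [0.5193, 0.0079, 0.112]
ee_rot: [2.207, 0.0, 1.343]
wrist_force: [-0.2, 0.8, -0.8]
width: 0.04
finger_force: 0.3
```

Call:
drive_tool(deltas="0 -0.02 0.014 0 0 0 40; 0 -0.04 0.028 0 0 0 40; 0 -0.06 0.042 0 0 0 40; 0 -0.08 0.057 0 0 0 40; 0 -0.1 0.071 0 0 0 40")

```text
time: 13.8
tool_pos: [0.5193, 0.008, 0.1001]
ee_rot: [2.207, 0.0, 1.343]
wrist_force: [-0.9, -0.1, -0.1]
width: 0.0398
finger_force: 0.0
```

```bash
python3 - <<'E'
from plan import *
a=here();P=W(np.array([0,0,-hy]),a[0]-np.array([p[0],p[1],0]))[0];print("inv",P,robot.get_obs()["finger_force"])
s=snapshot("scene")
im=s["img"][:,:,::-1].copy()
c=cv2.resize(im[90:240,230:390],None,fx=4.5,fy=4,interpolation=cv2.INTER_CUBIC)
cv2.imwrite("pics/s8.png",c)
E
```

```text
t 13.8 [0.5193 0.008  0.1001] tilt/rel [-0.935 -0.    -0.   ] F [-0.94 -0.11 -0.1 ] w 0.0398
inv [-0.11653112 -0.00090222  0.10012577] 0.0
```

View pics/s8.png

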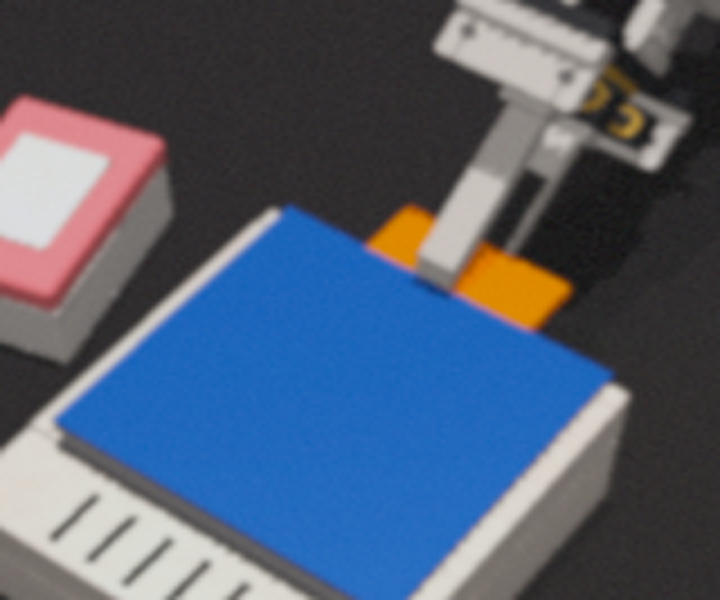

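The cover is shut and the finger carries no load. I retract straight forward away from it.

Call:
drive_tool(deltas="0 -0.1 -0.14 0 0 0 40; 0 -0.2 -0.28 0 0 0 40; 0 -0.31 -0.42 0 0 0 40; 0 -0.41 -0.56 0 0 0 40; 0 -0.41 -0.56 0 0 0 40")

```text
time: 14.35
tool_pos: [0.4506, 0.0242, 0.1001]
ee_rot: [2.207, 0.0, 1.344]
wrist_force: [0.4, -0.0, -0.1]
width: 0.0401
finger_force: 0.0
```

Call:
drive_tool(deltas="0 0.2 -0.3 0.08 0 0 40; 0 0.4 -0.6 0.16 0 0 40; 0 0.4 -0.6 0.16 0 0 40; 0 0.4 -0.6 0.16 0 0 40; 0 0.4 -0.6 0.16 0 0 40")

```text
time: 14.85
tool_pos: [0.4275, 0.0287, 0.1666]
ee_rot: [2.46, 0.001, 1.342]
wrist_force: [-0.5, 0.4, -0.4]
width: 0.0399
finger_force: 0.0
```

```bash
python3 - <<'E'
from plan import *
a=here();s=snapshot("scene")
t=finder.landmark_of("scene","tab_edge")[0];print(t,proj(s,W(p,cov(0,.205,0,0))),proj(s,W(p,cov(.05,.205,0,0))))
for n,P in(("rack",(.6117,.2343)),("tipbox",0),("reagent",0)): print(n,finder.landmark_of("scene",n)[0]["xy"])
cv2.imwrite("pics/s9.png",s["img"][:,:,::-1])
print(robot.close_job())
E
```

```text
t 14.85 [0.4275 0.0287 0.1666] tilt/rel [-0.681 -0.002  0.001] F [-0.51  0.35 -0.41] w 0.0399
{'xy': [335.4, 152.4], 'confidence': 0.94} [[336.67347633 152.31502527]] [[336.83805795 149.27751575]]
rack [410.7, 253.7]
tipbox [242.3, 155.0]
reagent [211.6, 198.6]
the job is handed in; nothing more can be done
None
```

The job is handed in at 14.85 s, verdict not shown: the cover was tipped, caught on the front finger at about 0.9 rad, and lowered shut under its tab; the arm then backed off clear, and the rack, tip box and jar showed no real shift.

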